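# Clear the water point's drip tray and reset its valve to two turns open

## Task

Crumpled foil would block the drain of the water filling point: first put both foil balls from its drip tray into the round waste bin. Then reset the feed valve by its crank handle: turn it clockwise until it is shut on its stop, open it again by exactly two full turns, and finish while still gripping and holding the crank handle at that setting. Leave the other things on the bench undisturbed.

Things in the scene. Friction and masses are not known exactly. Their poses are not given: they have to be found in the camera images.
- foil_a: one crumpled ball of aluminium foil, irregular, about 45 mm across and 41 mm tall, 20 g; origin at the centre of its underside as it lies at the start. It lies on the drip tray's grille, whose top is 16 mm above the bench. Firm enough to grip at 10 to 30 N
- foil_a_mid (a point): the middle of that foil ball, 20 mm above its underside
- foil_b: the other foil ball, alike: about 45 mm across and 41 mm tall, 20 g, also on the grille
- foil_b_mid (a point): the middle of the other foil ball, 20 mm above its underside
- bin: loose round white plastic waste bin, open at the top: 150 mm across at the mouth, 120 mm at the foot, 110 mm tall, wall 3 mm, 0.4 kg; origin at the centre of its underside, on the bench
- stand: fixed steel water filling point on the bench; origin at bench height under the valve's stem. Its y axis runs along the pipe. A mounting plate (12 mm thick) with pipe, gauge and valve reaches from y = -105 to +120 mm; the drip tray with the grille (flush top, 16 mm high) goes on from there to y = -325 mm; both reach x = -95 to +95 mm. Pipe, spout (to y = -101 mm) and gauge stay below 102 mm; the foil balls lie at least 190 mm from the stem
- valve_wheel (a joint): opening of the valve: 0 = shut on its stop, grows as the wheel turns anticlockwise seen from above, 6.283 for each full turn, two turns = 12.566; it can go on to four turns. The wheel stays where it is left and needs about 3 N at the crank handle to turn; it does not rise or sink
- wheel_hub (a point): top of the wheel's hub on the upright stem axis, 143 mm above the bench. The aluminium handwheel (three spokes, round rim 108 mm over all) lies level; its rim's top is 136 mm above the bench (141 mm at the boss below the crank handle)
- crank_handle: upright black plastic crank handle standing on the wheel's rim, 48 mm from the stem axis: a plain cylinder 22 mm in diameter and 54 mm long, from 145 to 199 mm above the bench (steel pin head up to 203 mm). It revolves freely on its own pin, so a gripper holding it can go round without turning; origin at the centre of its lower end
- handle_grip (a point): the middle of the crank handle, on its axis, 172 mm above the bench; goes round with the wheel on a circle of 48 mm radius, and is back over the same spot after each full turn
- jug: bystander: 1 litre clear plastic measuring jug with a white handle, 112 mm across, 150 mm tall, standing on the bench; origin under its centre
- sample_jar: bystander: glass jar with blue cap, 42 mm across, 55 mm tall; origin under its centre
- wrench: bystander: steel wrench 170 mm long lying flat on the bench in front of the filling point; origin under its middle
- reagent_bottle: bystander: amber bottle with blue cap, 70 mm across, 135 mm tall; origin under its centre
- wash_bottle: bystander: white plastic bottle, 68 mm across, 170 mm tall; origin under its centre
- dropper: bystander: small amber bottle behind the filling point, 34 mm across, 60 mm tall; origin under its centre
- tube_rack: bystander: white rack of capped tubes, 70 by 160 mm, 92 mm tall; origin under its centre
Things that resemble listed ones, but are neither listed nor needed, are in the scene too. What is shaped like the foil_a but turquoise is not meant.

How it is judged:
By the outcome, as a careful person would: the job done as asked, in the order asked, and still so for the second after the job is handed in, while the arm keeps its last pose, push and grip.
It also fails if it takes over 72 s, if anything falls off the work surface, if the arm or the gripper's body presses on something with over 40 N, if the wrist force passes 120 N, or if a joint passes its speed limit or range.

## Robot

A 6-joint arm with a two-finger parallel gripper is mounted at the origin on the work surface. World frame = base frame: x ahead of the robot, y to its left, z up, the work surface at z = 0. Lengths are in mm, angles in rad, forces in N, time in s.
With the tool pointing down it reaches from about 350 to 875 mm from the base axis. Payload 4.2 kg.
Tool frame: the origin (TCP) lies between the finger pads; the fingertips stand 25 mm ahead of it and the grasp point (between the pads) lies 6 mm ahead of it; z points along the fingers, y is the line along which they close (so a half turn about z gives the same grasp; the last joint's range is limited). The gripper opens to 85 mm and grips with 20 to 120 N. Pads are 22 mm wide; open, the fingers measure 114 mm over their backs; the gripper's body (76 mm by 85 mm) begins 54 mm behind the grasp point. The pads swing forward as they close: fully open they stand 13 mm farther back than shut.
Start: joints at [-0.903, 0.385, 0.008, 0, -1.194, -0.259], TCP at [248.456, -573.471, 256.312] pointing down, gripper open.
Joint ranges: [-3.14, 3.14], [-1.21, 2.06], [-1.07, 1.41], [-3.16, 2.05], [-2.99, -0.16], [-3.1, 3.1]. Speed limits (rad/s): [2.79, 2.79, 3.14, 3.14, 3.14, 3.14].

## Interface

Orientations are given as a unit quaternion [x, y, z, w].
In Python, from bench import read_state, get_image, job_done gives the robot as it stands.
- The arm moves only by the tool play_rows, never from a script. Its argument "series" is a list of rows, each a list of 6 numbers: the shift along the world's x, y, z in mm, then the turn, a rotation vector about the world's x, y, z in units of 6 degrees (1.0 is 6 degrees). A call has 1 to 20 rows; each row shifts and turns the commanded pose from where the row before left it; what a row does not reach is not made up. A row lasts 1/12 s, in which the tool goes at most 41.7 mm and 7.16 degrees, less where a joint would pass 70% of its speed; a pose out of reach is approached as far as the arm can. A call is refused whole if a number of a shift passes 41.7 or a number of a turn 1, either way. A call with a gripper value outside its range is refused whole. "gripper" is the opening, from 0 (shut) to 1 (fully open), set as the call begins (left out, the last holds). The fingers move at their own pace and stop on an object; the grip force is fixed at half the most. Time passes only in rows, so rows that do not move let the fingers close. It gives the time, the measured TCP pose, the force, the opening and the grip force at its end, in the units of the state.
- read_state(): the state, without advancing time (a new reading comes with each control period).
- get_image(name): name is "scene" or "side" or "wrist"; returns a dict with "image" (420x560x3 uint8, red, green, blue), "fx", "fy", "cx", "cy" (pixels), "eye" and "rotation" of the camera in the world. Camera axes: x right, y down, z forward; pixel columns grow to the right and rows downward; lengths in mm; the calibration is good to about 2 mm. A picture is of the moment at which its call begins. There is no depth.
- job_done(): hands the job in; it is judged then, once.
The state is a dict: "clock": time; "joints": joint angles; "joint_vel": joint speeds; "joint_efforts": joint torques, N m; "position": TCP position; "ee_rot": TCP orientation; "contact_force": force on the tool from outside, world axes, zero at the start; "wrist_torque": the same for the moment, N m; "gripper_width": finger opening in mm; "grasp_force": force on a finger pad.
Only numpy, scipy, OpenCV 4.12 (cv2) and the standard library are available. Lean on these libraries where they do the work, as an engineer would, in place of code of your own. Each camera call takes 0.05 s, during which the arm holds its last target. There are 200 camera calls.

## Working session

There is one attempt and no reset: what is moved stays moved. The work goes in short steps, Python scripts to look and compute and a tool call to move; the robot and the scene stay as the last step left them, time stands still between calls to the robot, and variables do not carry over. Pictures are saved under pics/ and viewed, at most 10 in all, crops included, and the job is handed in when it is done.

Besides the shell and the picture viewer there is one more tool, called after "Emit:" as name(argument=value, ...) on one line, values as JSON. play_rows: Moves the arm, as the interface text tells. Its arguments: {"type":"object","properties":{"series":{"type":"array","items":{"type":"array","items":{"type":"number"}}},"gripper":{"type":"number"}},"required":["series"]}

```bash
ls; mkdir -p pics; cat > h.py <<'E'
import numpy as np,cv2
from bench import read_state,get_image,job_done
def save(n,f):
    d=get_image(n); cv2.imwrite(f,cv2.cvtColor(d["image"],cv2.COLOR_RGB2BGR)); 
    np.savez(f[:-4]+".npz",**{k:np.array(v) for k,v in d.items()}); return d
def pt(d,u,v,z):
    r=np.array(d["rotation"]).reshape(3,3)@np.array([(u-float(d["cx"]))/float(d["fx"]),(v-float(d["cy"]))/float(d["fy"]),1]); e=np.array(d["eye"]); return (e+r*(z-e[2])/r[2]).round(1)
def px(d,p):
    c=np.array(d["rotation"]).reshape(3,3).T@(np.array(p)-np.array(d["eye"])); return (float(d["fx"])*c[0]/c[2]+float(d["cx"]),float(d["fy"])*c[1]/c[2]+float(d["cy"]))
E
python3 - <<'E'
from h import *
a=[]
for n in("scene","side","wrist"):
    d=save(n,f"pics/{n}0.png"); print(n,d["eye"],d["rotation"],d["fx"],d["cx"],d["cy"])
s=read_state();print(s)
E
```

```text
pics
scene [1395.67450479 -203.13480597 1060.75291606] [ 0.75495884  0.53899473 -0.22357247 -0.29922766] 506.3187984310738 286.16758593877233 207.2379415584899
side [ 368.31119325  831.22863801 1093.5208458 ] [-0.08973571  0.93874304 -0.33064967  0.03714554] 384.9831478928105 281.6619299393723 207.31982306025657
wrist [ 177.17303784 -604.3387526   373.11129227] [0.54269771 0.82561197 0.12969094 0.08381128] 290.78523164518555 272.5545252310851 212.65407055778152
{'clock': 0.15, 'joints': array([-9.03382315e-01,  3.85367347e-01,  6.93554403e-03, -3.81984917e-04,
       -1.19398991e+00, -2.58552499e-01]), 'joint_vel': array([ 0.00148219, -0.00090264,  0.00506498,  0.00459336, -0.00228673,
       -0.00066102]), 'joint_efforts': array([-2.59836379e-04, -3.92678654e+01,  1.88581431e+01,  4.18858543e+00,
       -3.39577135e-03, -1.19935901e-06]), 'position': array([ 248.31336371, -573.11679572,  255.47433835]), 'ee_rot': array([-2.02940778e-01,  9.79190660e-01,  8.06427898e-04, -2.04118946e-04]), 'contact_force': array([-0.07257237, -1.11490618, -0.83649494]), 'wrist_torque': array([0.02250792, 0.03561754, 0.02105956]), 'grasp_force': 0.0, 'gripper_width': 85.39732534589362}
```

View pics/scene0.png

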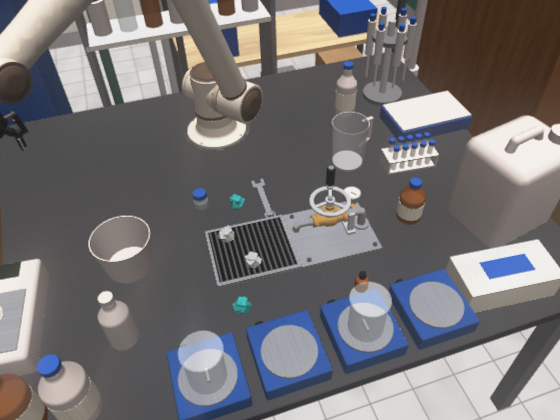

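View pics/side0.png

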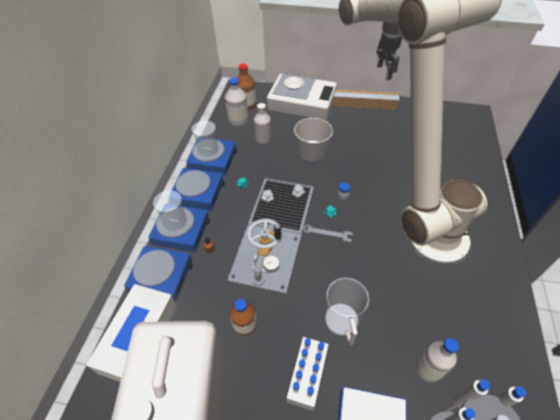

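The scene view shows the silver foil balls on the grille at about (227,234) and (253,260), with turquoise decoys off the tray at (237,201) and (242,304). The black crank handle is at (331,176). The bin mouth is at (121,240); the clear beakers standing on blue plates aren't it. In the side view, the foils are at (299,190) and (267,195), the handle at (277,232) and the bin at (313,133).

```bash
sed -i 's/np.array(d\["rotation"\]).reshape(3,3)/R.from_quat(d["rotation"]).as_matrix()/; 1a from scipy.spatial.transform import Rotation as R' h.py
python3 - <<'E'
from h import *
s=np.load("pics/scene0.npz");e=np.load("pics/side0.npz")
for n,a,b,z in [("foil1",(227,234),(299,190),36),("foil2",(253,260),(267,195),36),("handletop",(331,168),(277,228),199),("hub",(331,200),(264,234),140),("binmouth",(121,240),(313,133),110)]:
    print(n,pt(s,*a,z),pt(e,*b,z))
# plate corners
print([pt(s,*c,14) for c in[(206,234),(357,200),(380,240),(221,279)]])
t=read_state();print(R.from_quat(t["ee_rot"]).as_matrix().round(3))
i=lambda d,x,y,w,h:cv2.resize(cv2.cvtColor(d["image"][y:y+h,x:x+w],cv2.COLOR_RGB2BGR),(400,300),interpolation=2)
cv2.imwrite("pics/c0.png",np.vstack([np.hstack([i(s,190,150,200,150),i(e,220,130,140,105)]),np.hstack([i(s,60,195,120,90),i(np.load("pics/wrist0.npz"),0,0,560,420)])]))
E
```

```text
foil1 [498.8 -84.7  36. ] [497.  -94.5  36. ]
foil2 [606.4 -43.1  36. ] [606.9 -49.3  36. ]
handletop [513.3 200.7 199. ] [515.1 202.7 199. ]
hub [566.4 182.2 140. ] [558.8 190.3 140. ]
binmouth [ 495.8 -345.4  110. ] [ 483.3 -330.5  110. ]
[array([ 460.5, -136.5,   14. ]), array([478. , 305.9,  14. ]), array([637., 302.,  14.]), array([ 621. , -132.9,   14. ])]
[[-0.918 -0.397 -0.001]
 [-0.397  0.918  0.001]
 [ 0.     0.002 -1.   ]]
```

View pics/c0.png

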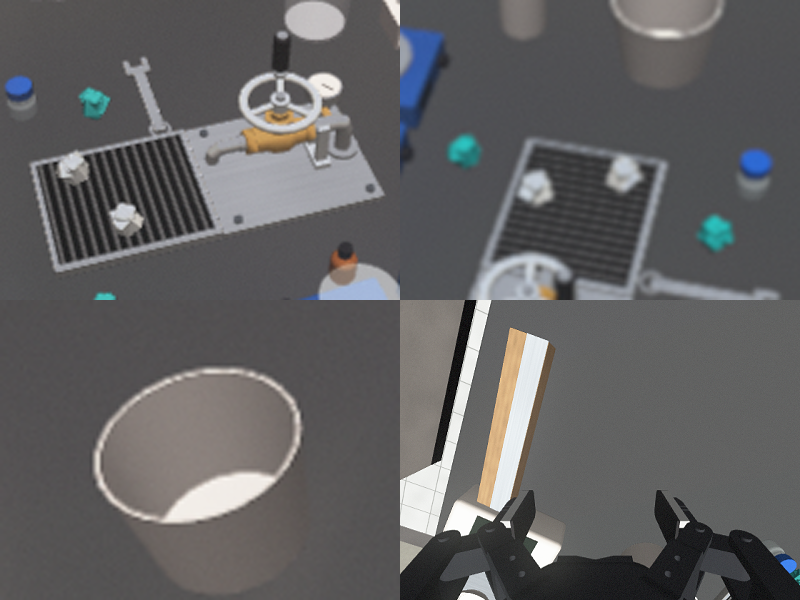

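Both cameras confirm it: the two silver balls on the grille are foil_a and foil_b. The turquoise ones lie off the tray, and the only bin is the white open one. I'll move above the first foil.

Emit:
play_rows(series=[[17,34,0,0,0,0],[17,34,0,0,0,0],[17,34,0,0,0,0],[17,34,0,0,0,0],[17,34,0,0,0,0],[17,34,0,0,0,0],[17,34,0,0,0,0],[17,34,-5,0,0,0],[17,34,-5,0,0,0],[17,34,-10,0,0,0],[17,34,-10,0,0,0],[17,34,-10,0,0,0],[17,34,-10,0,0,0],[17,34,-6,0,0,0],[12,8,0,0,0,0],[0,0,0,0,0,0]], gripper=1)

```text
clock: 1.48
position: [500.5, -87.3, 199.8]
ee_rot: [-0.205, 0.979, -0.0, -0.0]
contact_force: [1.2, -0.4, 0.3]
gripper_width: 85.2
grasp_force: 0.0
```

```bash
python3 - <<'E'
from h import *
d=save("wrist","pics/w1.png");s=read_state();print(s["position"],s["ee_rot"],s["clock"])
for p in [(498,-89,36),(606.5,-46,36),(561,187,140),(514,201,199),(489,-338,110)]: print(px(d,p))
E
```

```text
[499.22733787 -88.46790705 199.92602916] [-2.04192326e-01  9.78930713e-01 -3.43316605e-05 -3.89091918e-04] 1.5333
(np.float64(272.16858448630103), np.float64(197.88796069013316))
(np.float64(268.5370242000068), np.float64(298.4030513120599))
(np.float64(544.0477564851033), np.float64(424.57993518452906))
(np.float64(700.9343725328551), np.float64(476.91765365632125))
(np.float64(-76.18304284731772), np.float64(65.0990714181238))
```

View pics/w1.png

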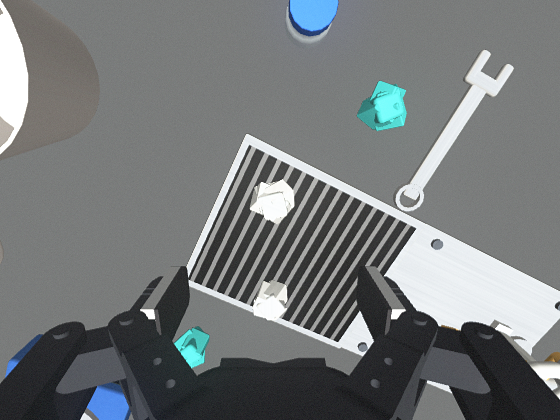

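The foils sit at (272,202) and (270,300), within about 4 px of the prediction. That puts foil 1 at about (501,-87.5) and foil 2 at about (608,-45). Next I descend and grip foil 1.

Emit:
play_rows(series=[[2,1,-35,0,0,0],[0,0,-35,0,0,0],[0,0,-35,0,0,0],[0,0,-25,0,0,0],[0,0,-15,0,0,0],[0,0,-9,0,0,0],[0,0,0,0,0,0]])

```text
clock: 2.12
position: [498.9, -89.7, 44.8]
ee_rot: [-0.202, 0.979, 0.0, -0.002]
contact_force: [-0.3, -0.1, 1.3]
gripper_width: 85.5
grasp_force: 0.0
```

Emit:
play_rows(series=[[0,0,0,0,0,0],[0,0,0,0,0,0],[0,0,0,0,0,0],[0,0,0,0,0,0],[0,0,0,0,0,0],[0,0,0,0,0,0],[0,0,0,0,0,0],[0,0,0,0,0,0],[0,0,0,0,0,0],[0,0,0,0,0,0]], gripper=0.2)

```text
clock: 2.95
position: [501.4, -88.4, 48.5]
ee_rot: [-0.203, 0.979, -0.0, 0.002]
contact_force: [-2.1, 0.9, 8.7]
gripper_width: 42.1
grasp_force: 59.4
```

Emit:
play_rows(series=[[0,0,10,0,0,0],[0,0,30,0,0,0],[0,0,35,0,0,0],[0,0,35,0,0,0],[0,-12,35,0,0,0],[0,-30,25,0,0,0],[-2,-38,10,0,0,0],[-2,-38,0,0,0,0],[-2,-38,0,0,0,0],[-2,-36,0,0,0,0],[-2,-32,0,0,0,0],[-1,-20,0,0,0,0],[-1,-6,0,0,0,0],[0,0,0,0,0,0],[0,0,0,0,0,0]])

```text
clock: 4.2
position: [488.2, -338.1, 226.7]
ee_rot: [-0.203, 0.979, 0.0, 0.0]
contact_force: [0.5, -0.0, -0.8]
gripper_width: 41.9
grasp_force: 60.7
```

```bash
python3 - <<'E'
from h import *
d=save("wrist","pics/w2.png");s=read_state();print(s["position"],s["ee_rot"],s["clock"],s["gripper_width"])
for p in [(489,-338,110),(489,-338,0)]: print(px(d,p))
E
```

```text
[ 488.38276778 -337.59487373  226.75220133] [-2.03274725e-01  9.79121714e-01  7.43070509e-05  2.25714838e-04] 4.25 41.651767604340904
(np.float64(272.4427884226225), np.float64(216.28523974603152))
(np.float64(272.43225568875255), np.float64(187.4278840962372))
```

View pics/w2.png

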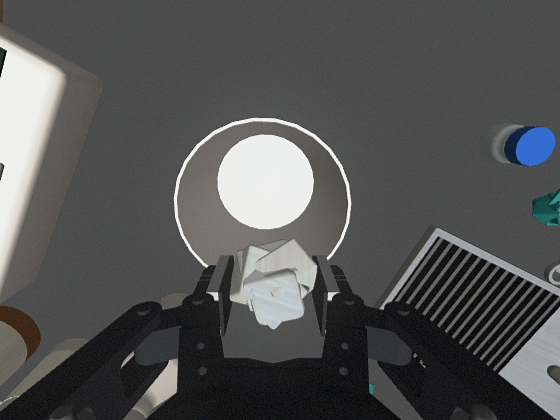

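The rim is centred at about (262,206) against a prediction of (272,216), so the bin is at about (485,-348). I correct for that, lower to TCP z of about 130 and release.

Emit:
play_rows(series=[[-3,-10,-10,0,0,0],[0,0,-30,0,0,0],[0,0,-30,0,0,0],[0,0,-20,0,0,0],[0,0,-6,0,0,0],[0,0,0,0,0,0],[0,0,0,0,0,0]])

```text
clock: 4.83
position: [486.1, -348.5, 131.0]
ee_rot: [-0.204, 0.979, -0.001, 0.0]
contact_force: [-0.0, 0.5, 0.3]
gripper_width: 41.7
grasp_force: 60.7
```

Emit:
play_rows(series=[[0,0,0,0,0,0],[0,0,0,0,0,0],[0,0,0,0,0,0],[0,0,0,0,0,0],[0,0,0,0,0,0],[0,0,0,0,0,0],[0,0,10,0,0,0],[0,0,30,0,0,0],[0,0,30,0,0,0]], gripper=0.85)

```text
clock: 5.58
position: [484.7, -348.3, 200.4]
ee_rot: [-0.203, 0.979, 0.001, -0.002]
contact_force: [0.3, 0.9, 0.1]
gripper_width: 72.9
grasp_force: 0.0
```

```bash
python3 -c "
from h import *
save('wrist','pics/w3.png')"
```

Emit:
play_rows(series=[[5,12,5,0,0,0],[10,25,0,0,0,0],[14,34,0,0,0,0],[14,34,0,0,0,0],[14,34,0,0,0,0],[14,34,0,0,0,0],[14,34,0,0,0,0],[14,34,0,0,0,0],[12,30,-5,0,0,0],[8,20,-10,0,0,0],[4,12,-20,0,0,0],[0,0,-30,0,0,0],[0,0,0,0,0,0],[0,0,0,0,0,0]], gripper=1)

```text
clock: 6.8
position: [607.3, -45.2, 139.0]
ee_rot: [-0.203, 0.979, -0.0, -0.002]
contact_force: [0.2, 0.1, 0.6]
gripper_width: 85.4
grasp_force: 0.0
```

```bash
python3 - <<'E'
from h import *
d=save("wrist","pics/w4.png");s=read_state();print(s["position"],s["ee_rot"],s["clock"],s["gripper_width"])
for p in [(608,-45,36),(561,187,140),(514,201,199)]: print(px(d,p))
a=np.load("pics/w3.npz")["image"];b=d["image"]
cv2.imwrite("pics/c4.png",cv2.cvtColor(np.hstack([cv2.resize(a,(400,300)),cv2.resize(b,(400,300))]),4))
E
```

```text
[608.54490008 -45.48076639 140.76083366] [-2.03254349e-01  9.79125858e-01 -3.16635634e-04 -3.50368700e-04] 6.85 85.30731797635622
(np.float64(272.49575090992516), np.float64(222.31610845922054))
(np.float64(721.1090219890391), np.float64(378.8661350565003))
(np.float64(1198.8076985550188), np.float64(451.02734617113254))
```

View pics/c4.png

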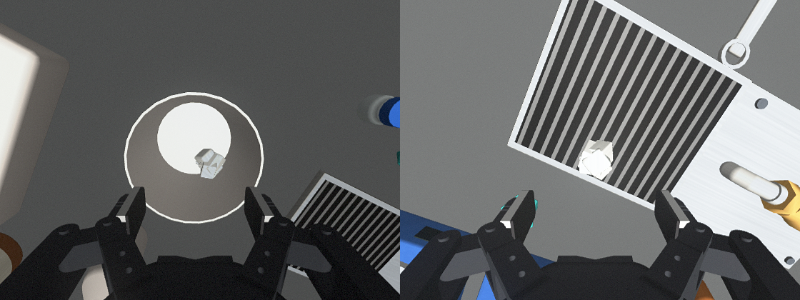

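The left frame (w3) shows foil 1 inside the bin. In the right frame, foil 2 is at about (274,224) full-scale, right where predicted, so I descend and grip.

Emit:
play_rows(series=[[0,0,-30,0,0,0],[0,0,-30,0,0,0],[0,0,-20,0,0,0],[0,0,-11,0,0,0],[0,0,0,0,0,0],[0,0,0,0,0,0]])

```text
clock: 7.35
position: [609.6, -45.8, 50.8]
ee_rot: [-0.203, 0.979, -0.0, 0.001]
contact_force: [-0.4, 1.0, -0.1]
gripper_width: 85.6
grasp_force: 0.0
```

Emit:
play_rows(series=[[0,0,0,0,0,0],[0,0,0,0,0,0],[0,0,0,0,0,0],[0,0,0,0,0,0],[0,0,0,0,0,0],[0,0,0,0,0,0],[0,0,0,0,0,0],[0,0,0,0,0,0],[0,0,0,0,0,0]], gripper=0.2)

```text
clock: 8.1
position: [609.4, -45.2, 51.4]
ee_rot: [-0.203, 0.979, -0.0, 0.001]
contact_force: [-2.4, 0.5, 8.3]
gripper_width: 35.9
grasp_force: 59.0
```

Emit:
play_rows(series=[[0,0,10,0,0,0],[0,0,30,0,0,0],[0,0,35,0,0,0],[-3,-8,35,0,0,0],[-9,-22,30,0,0,0],[-14,-34,13,0,0,0],[-14,-34,0,0,0,0],[-14,-34,0,0,0,0],[-14,-34,0,0,0,0],[-14,-34,0,0,0,0],[-14,-34,0,0,0,0],[-14,-34,0,0,0,0],[-9,-22,-10,0,0,0],[-4,-13,-20,0,0,0],[0,0,-30,0,0,0],[0,0,-15,0,0,0],[0,0,0,0,0,0]])

```text
clock: 9.52
position: [482.8, -347.8, 123.8]
ee_rot: [-0.202, 0.979, 0.003, -0.003]
contact_force: [-1.3, -0.0, -1.3]
gripper_width: 36.1
grasp_force: 59.9
```

Emit:
play_rows(series=[[0,0,0,0,0,0],[0,0,0,0,0,0],[0,0,0,0,0,0],[0,0,0,0,0,0],[0,0,0,0,0,0],[0,0,0,0,0,0],[0,0,0,0,0,0],[0,0,20,0,0,0],[0,0,35,0,0,0],[0,0,40,0,0,0],[0,0,40,0,0,0],[0,0,40,0,0,0],[0,0,15,0,0,0]], gripper=0.85)

```text
clock: 10.6
position: [486.9, -349.7, 324.7]
ee_rot: [-0.203, 0.979, -0.004, 0.004]
contact_force: [0.0, -0.3, 2.2]
gripper_width: 72.4
grasp_force: 0.0
```

```bash
python3 - <<'E'
from h import *
a=save("wrist","pics/w5.png")["image"];b=save("scene","pics/s5.png")["image"];s=read_state();print(s["position"],s["joints"])
# refine handle/hub from initial views
cv2.imwrite("pics/c5.png",cv2.cvtColor(np.hstack([cv2.resize(a,(400,300)),cv2.resize(b[150:270,250:410],(400,300),interpolation=2)]),4))
from scipy.optimize import least_squares
S=np.load("pics/scene0.npz");E=np.load("pics/side0.npz")
E=np.load("pics/side0.npz")["image"];cv2.imwrite("pics/c6.png",cv2.cvtColor(np.hstack([cv2.resize(S["image"][150:225,290:390],(400,300),interpolation=2),cv2.resize(E[205:265,230:310],(400,300),interpolation=2)]),4))
E
```

```text
[ 486.68092971 -349.20377139  322.28257742] [-3.51856443e-01  2.98718304e-01  4.54821372e-02  1.06123529e-03
 -1.30811119e+00 -8.10107993e-01]
```

View pics/c5.png

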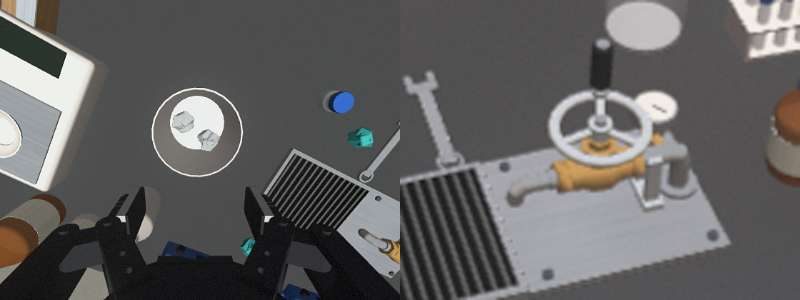

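View pics/c6.png

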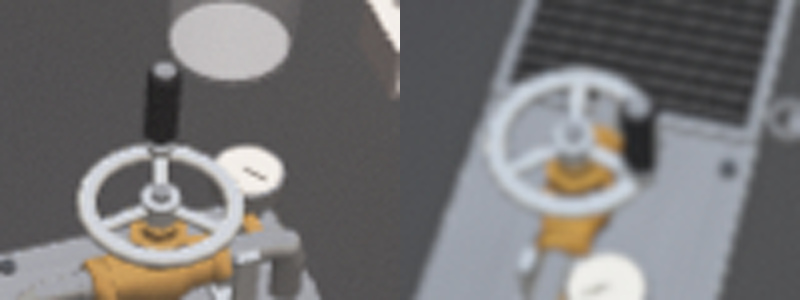

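Both foil balls are lying in the bin. The wheel hub is at scene (330,200) and side (264,232), and the handle's top pin is at scene (331,167) and side (277,226). I'll triangulate these and move above the handle.

```bash
python3 - <<'E'
from h import *
s=np.load("pics/scene0.npz");e=np.load("pics/side0.npz")
for n,a,b,z in [("pin",(330.75,167.2),(277.4,226),202),("hub",(330.3,200),(264.4,232.4),143)]:
    p,q=pt(s,*a,z),pt(e,*b,z);print(n,p,q,(p+q)/2)
E
```

```text
pin [513.3 199.8 202. ] [514.9 197.7 202. ] [514.1  198.75 202.  ]
hub [568.5 179.3 143. ] [558.3 186.4 143. ] [563.4  182.85 143.  ]
```

Emit:
play_rows(series=[[2,18,0,0,0,0],[2,36,0,0,0,0],[2,39,0,0,0,0],[2,39,0,0,0,0],[2,39,0,0,0,0],[2,39,0,0,0,0],[2,39,0,0,0,0],[2,39,0,0,0,0],[2,39,0,0,0,0],[2,39,0,0,0,0],[2,39,0,0,0,0],[2,39,0,0,0,0],[2,39,0,0,0,0],[1,39,0,0,0,0],[0,28,0,0,0,0],[0,0,0,0,0,0],[0,0,0,0,0,0]], gripper=1)

```text
clock: 12.12
position: [511.7, 202.8, 315.5]
ee_rot: [-0.204, 0.979, -0.001, -0.002]
contact_force: [-1.0, -0.7, -0.5]
gripper_width: 85.6
grasp_force: 0.0
```

```bash
python3 - <<'E'
from h import *
d=save("wrist","pics/w7.png");s=read_state();print(s["position"],s["joints"],s["clock"])
for p in [(513.5,202,203),(513.5,202,145),(562,186,143)]: print(px(d,p))
E
```

```text
[511.83636695 201.69025649 315.94608362] [ 6.69926501e-01  2.20942336e-01 -7.51467583e-02 -3.24314873e-04
 -1.27756966e+00 -1.83081348e+00] 12.1667
(np.float64(271.11390790335327), np.float64(218.98748495143408))
(np.float64(271.3804282682255), np.float64(200.77083854111444))
(np.float64(239.72803667263338), np.float64(234.5226786143619))
```

View pics/w7.png

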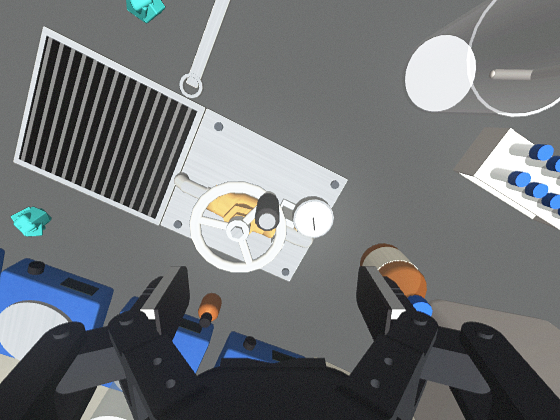

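The pin top is at (267,221) and the hub at (237,231), so they are within a few px of the estimates.

```bash
python3 - <<'E'
from h import *
d=np.load("pics/w7.npz");p=pt(d,267,221,203);h=pt(d,237,231,143);r=p-h;print(p,h,np.hypot(*r[:2]),np.degrees(np.arctan2(r[1],r[0])))
E
```

```text
[516.5 199.5 203. ] [559.4 181.8 143. ] 46.40797345284534 157.5795725640263
```

Emit:
play_rows(series=[[4,-2,-20,0,0,0],[0,0,-35,0,0,0],[0,0,-35,0,0,0],[0,0,-25,0,0,0],[0,0,-15,0,0,0],[0,0,-6,0,0,0],[0,0,0,0,0,0],[0,0,0,0,0,0]])

```text
clock: 12.83
position: [517.0, 199.0, 182.1]
ee_rot: [-0.203, 0.979, 0.0, 0.001]
contact_force: [0.1, 0.9, -0.0]
gripper_width: 85.5
grasp_force: 0.0
```

Emit:
play_rows(series=[[0,0,0,0,0,0],[0,0,0,0,0,0],[0,0,0,0,0,0],[0,0,0,0,0,0],[0,0,0,0,0,0],[0,0,0,0,0,0],[0,0,0,0,0,0],[0,0,0,0,0,0],[0,0,0,0,0,0],[0,0,0,0,0,0],[0,0,0,0,0,0],[0,0,0,0,0,0],[0,0,0,0,0,0]], gripper=0)

```text
clock: 13.92
position: [516.7, 199.6, 181.9]
ee_rot: [-0.203, 0.979, -0.0, 0.0]
contact_force: [-1.2, -0.6, 4.8]
gripper_width: 20.5
grasp_force: 58.5
```

```bash
python3 - <<'E'
from h import *
s=read_state();print(s)
E
```

```text
{'clock': 13.9167, 'joints': array([ 6.61475586e-01,  3.30739162e-01, -2.75544430e-01,  4.40707751e-04,
       -9.63899696e-01, -1.82345421e+00]), 'joint_vel': array([-1.91635382e-03,  1.87127860e-04,  6.34166775e-05,  1.04483893e-03,
        5.89812931e-05, -5.19696518e-04]), 'joint_efforts': array([ 3.00559681e-01, -3.14308619e+01,  1.55890328e+01,  3.11673716e+00,
        4.21157666e-01, -3.18185907e-03]), 'position': array([516.65766841, 199.56583989, 181.89284683]), 'ee_rot': array([-2.03111340e-01,  9.79155584e-01, -2.71858380e-05,  3.54952275e-04]), 'contact_force': array([-1.16472975, -0.5895156 ,  4.79023209]), 'wrist_torque': array([-0.27128439,  0.32094794, -0.01673555]), 'grasp_force': 58.51587474346161, 'gripper_width': 20.463949375905123}
```

```bash
python3 - <<'E'
import numpy as np
t=np.radians(157.6-18*np.arange(21));p=48*np.c_[np.cos(t),np.sin(t)];print(np.round(np.diff(p,axis=0),1).tolist())
E
```

```text
[[7.8, 12.8], [11.4, 9.8], [13.9, 5.8], [15.0, 1.2], [14.6, -3.5], [12.8, -7.8], [9.8, -11.4], [5.8, -13.9], [1.2, -15.0], [-3.5, -14.6], [-7.8, -12.8], [-11.4, -9.8], [-13.9, -5.8], [-15.0, -1.2], [-14.6, 3.5], [-12.8, 7.8], [-9.8, 11.4], [-5.8, 13.9], [-1.2, 15.0], [3.5, 14.6]]
```

Emit:
play_rows(series=[[4,7,0,0,0,0],[4,6,0,0,0,0],[0,0,0,0,0,0]])

```text
clock: 14.17
position: [524.9, 213.3, 181.9]
ee_rot: [-0.203, 0.979, 0.0, 0.0]
contact_force: [-0.6, 0.8, 5.5]
gripper_width: 20.7
grasp_force: 58.8
```

Emit:
play_rows(series=[[11.4,9.8,0,0,0,0],[13.9,5.8,0,0,0,0],[0,0,0,0,0,0]])

```text
clock: 14.42
position: [551.8, 229.2, 182.0]
ee_rot: [-0.203, 0.979, -0.0, 0.001]
contact_force: [2.1, -0.0, 4.3]
gripper_width: 20.3
grasp_force: 59.1
```

```bash
python3 -c "
from h import *
s=read_state();print(s['position'],s['contact_force'],s['wrist_torque'])"
```

```text
[551.80346318 229.18822463 181.95393737] [ 2.06444508 -0.00660912  4.25283967] [-0.06058116 -0.54846869 -0.02816858]
```

Quick stiffness check: push 5 mm radially against the constrained handle.

Emit:
play_rows(series=[[-1,5,0,0,0,0],[0,0,0,0,0,0],[0,0,0,0,0,0]])

```text
clock: 14.67
position: [549.9, 229.3, 181.9]
ee_rot: [-0.203, 0.979, -0.003, -0.001]
contact_force: [5.8, -13.3, 5.1]
gripper_width: 20.3
grasp_force: 59.5
```

Emit:
play_rows(series=[[1,-5,0,0,0,0],[15,1.2,0,0,0,0],[14.6,-3.5,0,0,0,0],[0,0,0,0,0,0]])

```text
clock: 15.0
position: [581.2, 225.9, 181.9]
ee_rot: [-0.203, 0.979, -0.0, 0.001]
contact_force: [1.5, -2.3, 3.5]
gripper_width: 20.4
grasp_force: 60.2
```

Emit:
play_rows(series=[[12.8,-7.8,0,0,0,0],[9.8,-11.4,0,0,0,0],[0,0,0,0,0,0]])

```text
clock: 15.25
position: [603.2, 205.7, 181.9]
ee_rot: [-0.202, 0.979, -0.0, 0.001]
contact_force: [0.8, -3.1, 5.3]
gripper_width: 20.5
grasp_force: 60.1
```

Emit:
play_rows(series=[[5.8,-13.9,0,0,0,0],[1.2,-15,0,0,0,0],[0,0,0,0,0,0]])

```text
clock: 15.5
position: [609.1, 176.5, 181.9]
ee_rot: [-0.202, 0.979, 0.0, 0.0]
contact_force: [-0.9, -2.5, 5.8]
gripper_width: 20.3
grasp_force: 60.1
```

Emit:
play_rows(series=[[-3.5,-14.6,0,0,0,0],[-7.8,-12.8,0,0,0,0],[0,0,0,0,0,0]])

```text
clock: 15.75
position: [605.4, 163.2, 182.3]
ee_rot: [-0.204, 0.979, 0.01, 0.016]
contact_force: [14.0, 35.0, -9.9]
gripper_width: 20.4
grasp_force: 60.9
```

There is a 38 N reaction, purely tangential, at an angle of about -22°, which looks like the stop. I'll ease the push and check.

Emit:
play_rows(series=[[6.8,11.2,0,0,0,0],[0,0,0,0,0,0],[0,0,0,0,0,0],[0,0,0,0,0,0]])

```text
clock: 16.08
position: [606.0, 164.6, 182.2]
ee_rot: [-0.204, 0.979, 0.002, 0.003]
contact_force: [-0.5, 5.9, 5.3]
gripper_width: 20.6
grasp_force: 62.8
```

```bash
python3 - <<'E'
from h import *
a=save("scene","pics/s9.png");b=save("side","pics/d9.png");P=[]
w=save("wrist","pics/w9.png")
for i in range(6):
    s=read_state();P.append(np.r_[s["position"],s["contact_force"]]);get_image("wrist")
P=np.mean(P,0);print(P.round(1));v=P[:2]-[561.1,181.3];print(np.hypot(*v),np.degrees(np.arctan2(v[1],v[0])))
f=lambda d,x,y,w_,h:cv2.resize(d["image"][y:y+h,x:x+w_],(400,300),interpolation=2)
cv2.imwrite("pics/c9.png",cv2.cvtColor(np.vstack([np.hstack([f(a,230,90,240,180),f(b,180,150,200,150)]),np.hstack([f(w,0,0,560,420),f(a,0,0,560,420)])]),4))
E
```

```text
[6.060e+02 1.646e+02 1.823e+02 4.000e-01 6.400e+00 3.900e+00]
47.88623194115931 -20.388699824793257
```

View pics/c9.png

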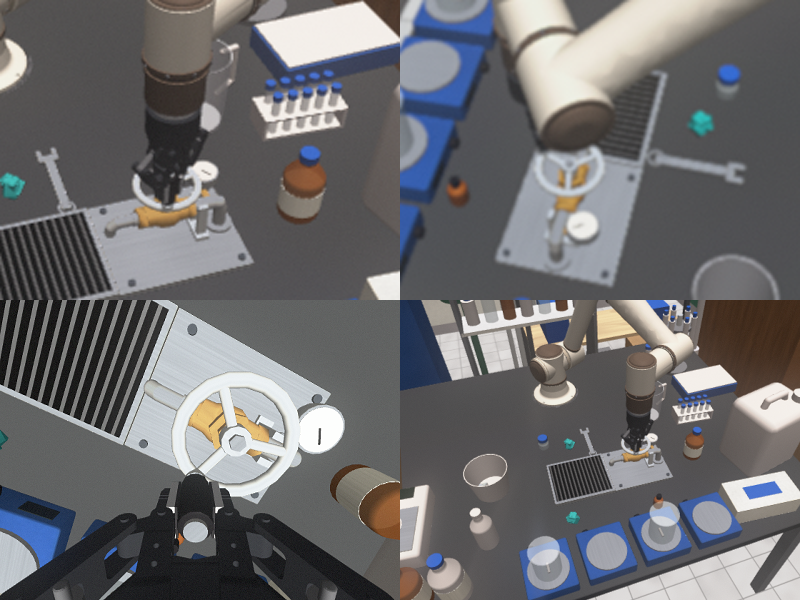

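The picture shows the fingers only on the handle with nothing in the way, so this is the valve's stop. The handle spot is (606.0,164.6). Now I open the valve anticlockwise, first turn.

Emit:
play_rows(series=[[4.3,16.7,0,0,0,0],[-1.2,15,0,0,0,0],[-5.8,13.9,0,0,0,0],[-9.8,11.4,0,0,0,0],[-12.8,7.8,0,0,0,0],[-14.6,3.5,0,0,0,0],[-15,-1.2,0,0,0,0],[-13.9,-5.8,0,0,0,0],[-11.4,-9.8,0,0,0,0],[-7.8,-12.8,0,0,0,0],[0,0,0,0,0,0]])

```text
clock: 17.45
position: [516.5, 199.7, 182.2]
ee_rot: [-0.203, 0.979, 0.0, 0.002]
contact_force: [-0.2, -2.7, 4.7]
gripper_width: 20.6
grasp_force: 62.7
```

Half a turn is done with low force, so I continue to one full turn.

Emit:
play_rows(series=[[-3.5,-14.6,0,0,0,0],[1.2,-15,0,0,0,0],[5.8,-13.9,0,0,0,0],[9.8,-11.4,0,0,0,0],[12.8,-7.8,0,0,0,0],[14.6,-3.5,0,0,0,0],[15,1.2,0,0,0,0],[13.9,5.8,0,0,0,0],[11.4,9.8,0,0,0,0],[7.8,12.8,0,0,0,0],[0,0,0,0,0,0]])

```text
clock: 18.37
position: [606.4, 165.7, 182.2]
ee_rot: [-0.203, 0.979, 0.0, 0.0]
contact_force: [-2.2, 2.7, 8.2]
gripper_width: 20.6
grasp_force: 63.6
```

Emit:
play_rows(series=[[3.5,14.6,0,0,0,0],[-1.2,15,0,0,0,0],[-5.8,13.9,0,0,0,0],[-9.8,11.4,0,0,0,0],[-12.8,7.8,0,0,0,0],[-14.6,3.5,0,0,0,0],[-15,-1.2,0,0,0,0],[-13.9,-5.8,0,0,0,0],[-11.4,-9.8,0,0,0,0],[-7.8,-12.8,0,0,0,0],[0,0,0,0,0,0]])

```text
clock: 19.28
position: [516.6, 199.7, 182.2]
ee_rot: [-0.203, 0.979, 0.0, 0.001]
contact_force: [-0.4, -2.3, 5.9]
gripper_width: 20.5
grasp_force: 62.8
```

Emit:
play_rows(series=[[-3.5,-14.6,0,0,0,0],[1.2,-15,0,0,0,0],[5.8,-13.9,0,0,0,0],[9.8,-11.4,0,0,0,0],[12.8,-7.8,0,0,0,0],[14.6,-3.5,0,0,0,0],[15,1.2,0,0,0,0],[13.9,5.8,0,0,0,0],[11.4,9.8,0,0,0,0],[7.8,12.8,0,0,0,0],[0,0,0,0,0,0],[0,0,0,0,0,0]])

```text
clock: 20.28
position: [606.4, 165.6, 182.2]
ee_rot: [-0.203, 0.979, 0.001, 0.001]
contact_force: [-2.0, 3.8, 7.1]
gripper_width: 20.3
grasp_force: 63.4
```

```bash
python3 - <<'E'
from h import *
P=[]
for i in range(6):
    s=read_state();P.append(np.r_[s["position"],s["contact_force"]]);get_image("wrist")
P=np.mean(P,0);print(P.round(1),s["ee_rot"],s["gripper_width"])
E
```

```text
[606.3 165.4 182.2  -1.6   3.4   6.7] [-2.03228031e-01  9.79130536e-01  7.62424523e-04  1.08637800e-03] 20.455347448046226
```

The handle is back over the stop spot to within 1 mm (about 1°) after two full turns, and the gripper is still holding it.

```bash
python3 -c "
from h import *
print(job_done())"
```

```text
the job is handed in; nothing more can be done
None
```

Both foil balls are in the bin, and the valve was shut on its stop, then opened two full turns (within about 1°) with the gripper still holding the crank; handed in at about 20 s of the 72 s allowed, and no verdict came back.

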